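Split the piles of culture plates by medium for incubation

ROBOT

A 6-joint arm with a two-finger parallel gripper is mounted at the origin on the work surface. World frame = base frame: x ahead of the robot, y to its left, z up, the work surface at z = 0. Lengths are in m, angles in degrees, forces in N, time in s.
With the tool pointing down it reaches from about 0.25 to 0.725 m from the base axis. Payload 9.7 kg.
Tool frame: the origin (TCP) lies midway between the tips of the shut fingers; the grasp point (between the pads) lies 19 mm behind it (grip_point_offset is the distance from the TCP to the grasp point, in m); y points along the fingers, z is the direction in which the jaws open and shut, and the axes are right-handed (so a half turn about y gives the same grasp; the last joint's range is limited). The gripper opens to 85 mm and grips with 20 to 120 N. Pads are 22 mm wide; open, the fingers measure 114 mm over their backs; the gripper's body (76 mm by 85 mm) begins 54 mm behind the grasp point. The pads swing forward as they close: fully open they stand 13 mm farther back than shut.
Start: joints at [64.916, 4.979, 10.078, 95.1, 0, 90], TCP at [0.233, 0.498, 0.231] pointing down, gripper open.
Joint ranges: [-179.16, 179.16], [-48.56, 103.87], [-65.8, 70.77], [-126.05, 130.52], [-82.76, 87.17], [-180, 180]. Speed limits (degrees/s): [127.2, 127.2, 147.25, 180, 180, 180].

INTERFACE

Orientations are given as [roll, pitch, yaw] about the fixed x, y, z axes, in that order (R = Rz(yaw) Ry(pitch) Rx(roll)).
In Python, from workcell import get_obs, camera, job_done, grip_point_offset gives the robot as it stands.
- The arm moves only by the tool move_arm, never from a script. Its argument "deltas" is a list that holds one entry, the list of rows, each a list of 4 numbers: the shift along the tool's x, y, z in m, then the turn about the tool's y in degrees. A call has 1 to 5 rows; each row is the pose to reach, as a shift and turn from the pose commanded when the call began, along the tool's axes at that moment; what a row does not reach only later rows make up. A row lasts 1/10 s, in which the tool goes at most 50 mm and 8.59 degrees, less where a joint would pass 70% of its speed; a pose out of reach is approached as far as the arm can. A call with a gripper value outside its range is refused whole. "claw" is the finger opening in m, from 0 to 0.0854, set as the call begins (left out, the last holds). The fingers move at their own pace and stop on an object; "newtons" is the grip in N (left out, the last holds). Time passes only in rows, so rows that repeat a pose let the fingers close. It gives the time, the measured TCP pose, the force and the opening at its end, in the units of the state.
- get_obs(): the state, without advancing time (a new reading comes with each control period).
- camera(name): name is "side" or "top"; returns a dict with "color" (400x640x3 uint8, blue, green, red), "range_z" (400x640 float32, m along the optical axis (not along the pixel's ray), 0 where there is no reading), "fx", "fy", "cx", "cy" (pixels), "T" (4x4, takes a point from camera to world coordinates). Camera axes: x right, y down, z forward; pixel columns grow to the right and rows downward; lengths in m; the calibration is good to about 2 mm. A picture is of the moment at which its call begins.
- job_done(): hands the job in, once; it reports no verdict.
The state is a dict: "time": time; "q": joint angles; "qd": joint speeds; "joint_efforts": joint torques, N m; "ee_pos": TCP position; "tcp_rot": TCP orientation; "wrist_force": force on the tool from outside, world axes, zero at the start; "torque": the same for the moment, N m; "opening": finger opening in m.
Only numpy, scipy, OpenCV 4.12 (cv2) and the standard library are available. Lean on these libraries where they do the work, as an engineer would, in place of code of your own. Each camera call takes 0.05 s, during which the arm holds its last target. There are 200 camera calls.

TASK

Five freshly streaked culture plates stand in two crooked piles on the bench; take the piles apart one plate at a time, the top plate always first, and set each plate flat and centred on top of the plate of the same agar colour that waits in one of the five incubator holders. Carry the plates level with the agar side up as they lie, set them down gently without dropping them, and leave all five at rest on their holders.

Things in the scene. Friction and masses are not known exactly. Their poses are not given: they have to be found in the camera images.
- plate_blood: Loose closed round culture plate, deep red (blood agar), lying lid down so that the agar shows through the clear flat top. 15 mm high; clear lid 60 mm in diameter over the lower 8 mm, base 57 mm in diameter over the upper 7 mm; about 30 g. Origin at the centre of its underside, z up; it is round, so its yaw does not matter. It starts on the bench as the bottom plate of one of the two piles.
- plate_chocolate: Loose closed round culture plate, dark brown (chocolate agar), lying lid down so that the agar shows through the clear flat top. 15 mm high; clear lid 60 mm in diameter over the lower 8 mm, base 57 mm in diameter over the upper 7 mm; about 30 g. Origin at the centre of its underside, z up; it is round, so its yaw does not matter. It starts in second place in one of the piles, shifted about 18 mm sideways from the plate below, with the yellow plate on top of it.
- plate_macconkey: Loose closed round culture plate, pink (MacConkey agar), lying lid down so that the agar shows through the clear flat top. 15 mm high; clear lid 60 mm in diameter over the lower 8 mm, base 57 mm in diameter over the upper 7 mm; about 30 g. Origin at the centre of its underside, z up; it is round, so its yaw does not matter. It starts on the bench as the bottom plate of one of the two piles.
- plate_cled: Loose closed round culture plate, blue-green (CLED agar), lying lid down so that the agar shows through the clear flat top. 15 mm high; clear lid 60 mm in diameter over the lower 8 mm, base 57 mm in diameter over the upper 7 mm; about 30 g. Origin at the centre of its underside, z up; it is round, so its yaw does not matter. It starts in second place, on top, in one of the piles, shifted about 18 mm sideways from the plate below.
- plate_sabouraud: Loose closed round culture plate, straw yellow (Sabouraud agar), lying lid down so that the agar shows through the clear flat top. 15 mm high; clear lid 60 mm in diameter over the lower 8 mm, base 57 mm in diameter over the upper 7 mm; about 30 g. Origin at the centre of its underside, z up; it is round, so its yaw does not matter. It starts in third place, on top of the brown plate, shifted about 18 mm sideways from it.
- holder_blood: Fixed incubator holder with a plate that stays in it, deep red (blood agar): round aluminium base 84 mm in diameter and 6 mm thick, three low steel clips reaching 16 mm above the bench (outer radius 35 mm), a flat tab (to 56 mm from the centre, 5 mm high) on its -x side, and a plate of the same size as the loose ones held in the middle, its flat top 21 mm above the bench. Origin on the bench at the centre of the base, z up.
- holder_chocolate: Fixed incubator holder with a plate that stays in it, dark brown (chocolate agar): round aluminium base 84 mm in diameter and 6 mm thick, three low steel clips reaching 16 mm above the bench (outer radius 35 mm), a flat tab (to 56 mm from the centre, 5 mm high) on its -x side, and a plate of the same size as the loose ones held in the middle, its flat top 21 mm above the bench. Origin on the bench at the centre of the base, z up.
- holder_macconkey: Fixed incubator holder with a plate that stays in it, pink (MacConkey agar): round aluminium base 84 mm in diameter and 6 mm thick, three low steel clips reaching 16 mm above the bench (outer radius 35 mm), a flat tab (to 56 mm from the centre, 5 mm high) on its -x side, and a plate of the same size as the loose ones held in the middle, its flat top 21 mm above the bench. Origin on the bench at the centre of the base, z up.
- holder_cled: Fixed incubator holder with a plate that stays in it, blue-green (CLED agar): round aluminium base 84 mm in diameter and 6 mm thick, three low steel clips reaching 16 mm above the bench (outer radius 35 mm), a flat tab (to 56 mm from the centre, 5 mm high) on its -x side, and a plate of the same size as the loose ones held in the middle, its flat top 21 mm above the bench. Origin on the bench at the centre of the base, z up.
- holder_sabouraud: Fixed incubator holder with a plate that stays in it, straw yellow (Sabouraud agar): round aluminium base 84 mm in diameter and 6 mm thick, three low steel clips reaching 16 mm above the bench (outer radius 35 mm), a flat tab (to 56 mm from the centre, 5 mm high) on its -x side, and a plate of the same size as the loose ones held in the middle, its flat top 21 mm above the bench. Origin on the bench at the centre of the base, z up.

How it is judged (in metres and radians):
At the end, for the whole second after the job is handed in: Each of the five loose plates lies on the plate of its own colour in its holder: centres within 10 mm horizontally, its underside 18 to 25 mm above the holder's foot (21 mm when flat on it), level within 0.08 rad, and at rest (horizontal distance between plate_blood and holder_blood below 0.01 m and z of plate_blood in the frame of holder_blood between 0.018 and 0.025 m and angle between each of plate_blood, plate_chocolate, plate_macconkey, plate_cled, plate_sabouraud's own z axis and vertical below 0.08 rad and linear speed of each of plate_blood, plate_chocolate, plate_macconkey, plate_cled, plate_sabouraud below 0.02 m/s and horizontal distance between plate_chocolate and holder_chocolate below 0.01 m and z of plate_chocolate in the frame of holder_chocolate between 0.018 and 0.025 m and horizontal distance between plate_macconkey and holder_macconkey below 0.01 m and z of plate_macconkey in the frame of holder_macconkey between 0.018 and 0.025 m and horizontal distance between plate_cled and holder_cled below 0.01 m and z of plate_cled in the frame of holder_cled between 0.018 and 0.025 m and horizontal distance between plate_sabouraud and holder_sabouraud below 0.01 m and z of plate_sabouraud in the frame of holder_sabouraud between 0.018 and 0.025 m); the robot touches nothing.
It fails at once if a plate is dropped: it moves faster than 0.7 m/s (a fall of about 25 mm) while no finger touches it ((contact force between plate_blood and the fingers below 0.02 N and linear speed of plate_blood above 0.7 m/s) or (contact force between plate_chocolate and the fingers below 0.02 N and linear speed of plate_chocolate above 0.7 m/s) or (contact force between plate_macconkey and the fingers below 0.02 N and linear speed of plate_macconkey above 0.7 m/s) or (contact force between plate_cled and the fingers below 0.02 N and linear speed of plate_cled above 0.7 m/s) or (contact force between plate_sabouraud and the fingers below 0.02 N and linear speed of plate_sabouraud above 0.7 m/s)).
It fails at once if a plate is tipped by more than 35 degrees (angle between any of plate_blood, plate_chocolate, plate_macconkey, plate_cled, plate_sabouraud's own z axis and vertical above 0.61 rad).
It fails at once if a plate is lifted by 30 mm or more with another plate of its pile still on top of it ((contact force between plate_blood and plate_chocolate above 0.05 N and height (world z) of plate_blood above 0.03 m) or (contact force between plate_blood and plate_cled above 0.05 N and height (world z) of plate_blood above 0.03 m) or (contact force between plate_macconkey and plate_chocolate above 0.05 N and height (world z) of plate_macconkey above 0.03 m) or (contact force between plate_macconkey and plate_cled above 0.05 N and height (world z) of plate_macconkey above 0.03 m) or (contact force between plate_chocolate and plate_sabouraud above 0.05 N and height (world z) of plate_chocolate above 0.045 m)).
It also fails if it takes over 112 s, if anything falls off the work surface, if the arm or the gripper's body presses on something with over 40 N, if the wrist force passes 120 N, or if a joint passes its speed limit or range.

## Working session

There is one attempt and no reset: what is moved stays moved. The work goes in short steps, Python scripts to look and compute and a tool call to move; the robot and the scene stay as the last step left them, time stands still between calls to the robot, and variables do not carry over. Pictures are saved under pics/ and viewed, about 12 in all and at most 16, crops included, and the job is handed in when it is done.

Besides the shell and the picture viewer there is one more tool, called after "Call:" by a JSON object that holds its "fn" and its "kwargs". move_arm: Moves the arm, as the interface text tells. Its arguments: {"type":"object","properties":{"deltas":{"type":"array"},"claw":{"type":"number"},"newtons":{"type":"number"}},"required":["deltas"]}

```bash
mkdir -p pics; python3 - <<'E'
from workcell import *
import cv2,numpy as np
o=get_obs();print({k:np.round(v,3).tolist() for k,v in o.items()},grip_point_offset)
for n in("top","side"):
    c=camera(n);cv2.imwrite(f"pics/{n}0.png",c["color"]);print(n,c["fx"],c["fy"],c["cx"],c["cy"],np.round(c["T"],3).tolist())
E
ls
```

```text
{'time': 0.0, 'q': [64.916, 5.011, 10.034, 95.1, 0.002, 90.001], 'qd': [-0.04, -0.02, -0.083, -0.023, 0.111, 0.1], 'joint_efforts': [0.001, -52.038, 46.481, 0.016, 0.0, -0.0], 'ee_pos': [0.233, 0.498, 0.231], 'tcp_rot': [-90.078, 0.002, -25.086], 'wrist_force': [-0.073, -0.595, 1.187], 'torque': [-0.017, 0.02, -0.025], 'opening': 0.085} 0.0187
top 408.56438406101955 408.56438406101955 312.2129481413473 197.7612201422803 [[0.019, -0.998, 0.054, 0.5], [-1.0, -0.021, -0.022, 0.026], [0.023, -0.053, -0.998, 0.923], [0.0, 0.0, 0.0, 1.0]]
side 440.1724517355935 440.1724517355935 317.5909276550431 198.2712389611609 [[0.77, -0.349, 0.534, 0.057], [-0.638, -0.421, 0.645, -0.566], [-0.0, -0.837, -0.547, 0.553], [0.0, 0.0, 0.0, 1.0]]
pics
```

View pics/top0.png

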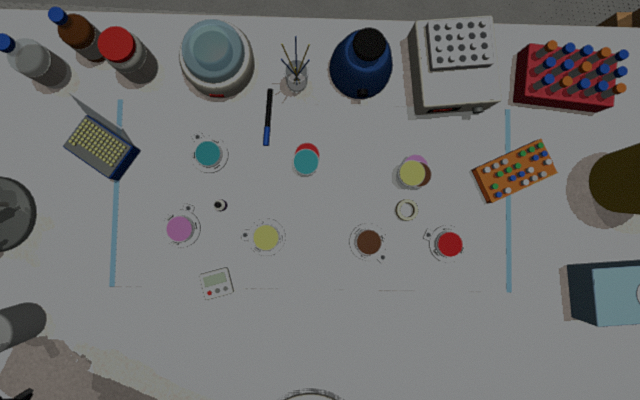

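View pics/side0.png

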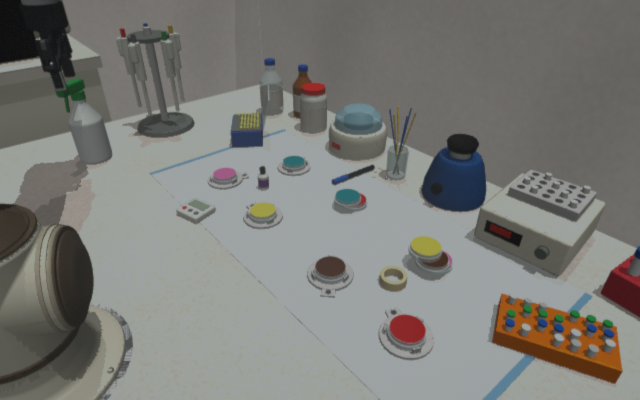

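The top view shows the holders: CLED (208,153), pink (180,229), yellow (265,237), brown (369,242) and red (449,244). The piles are CLED over red (306,160) and yellow over brown over pink (412,173). The side view agrees.

```bash
cat > h.py <<'E'
from workcell import *
import cv2,numpy as np
H={'cled':(80,100),'blood':(174,186),'pink':(135,165),'yellow':(22,36),'brown':(3,16)}
def world(c,u,v,z):
    T=c["T"];d=T[:3,:3]@np.array([(u-c["cx"])/c["fx"],(v-c["cy"])/c["fy"],1]);return T[:3,3]+d*(z-T[2,3])/d[2]
def blobs(c,hue,smin=70,amin=60,roi=(110,130,380,150)):
    hsv=cv2.cvtColor(c["color"],cv2.COLOR_BGR2HSV);h,s,v=cv2.split(hsv);h=h.astype(int)
    m=(h>=hue[0])&(h<=hue[1])
    if hue[1]>180:m|=h<=3
    m&=(s>smin)&(v>40);z=np.zeros_like(m);x,y,w,hh=roi;z[y:y+hh,x:x+w]=1
    m=(m&z).astype(np.uint8);cs,_=cv2.findContours(m,cv2.RETR_EXTERNAL,cv2.CHAIN_APPROX_NONE)
    return [(cv2.contourArea(k),k) for k in cs if cv2.contourArea(k)>amin]
def survey(c):
    for n,hu in H.items():
        for a,k in blobs(c,hu):
            M=cv2.moments(k);u,v=M['m10']/M['m00'],M['m01']/M['m00']
            r=c["range_z"][int(v)-2:int(v)+3,int(u)-2:int(u)+3];d=np.median(r)
            p=c["T"]@np.array([(u-c["cx"])/c["fx"]*d,(v-c["cy"])/c["fy"]*d,d,1])
            e=cv2.fitEllipse(k);print(n,int(a),np.round((u,v),1),"depthpt",np.round(p[:3],4),"ell",np.round(e[1],1))
E
python3 - <<'E'
from h import *
c=camera("top");survey(c)
hsv=cv2.cvtColor(c["color"],cv2.COLOR_BGR2HSV)
for p in[(208,153),(180,229),(265,237),(369,242),(449,244),(306,163),(309,147),(411,173),(428,178),(415,157)]:print(p,hsv[p[1],p[0]])
cv2.imwrite("pics/piles.png",np.hstack([cv2.resize(c["color"][130:205,270:345],(400,400)),cv2.resize(c["color"][135:210,375:450],(400,400))]))
E
```

```text
cled 315 [113.8 231.5] depthpt [ 0.465   0.4464 -0.0009] ell [  3.9 137.2]
cled 429 [305.5 161.4] depthpt [0.6276 0.0223 0.0298] ell [23.3 23.5]
cled 435 [207.3 153. ] depthpt [0.6426 0.2397 0.0211] ell [23.4 23.8]
blood 448 [449.7 243.9] depthpt [ 0.4522 -0.3009  0.021 ] ell [23.4 24.5]
blood 108 [307.6 147.4] depthpt [0.6612 0.0183 0.0161] ell [20.6 22. ]
pink 418 [178.6 228.5] depthpt [0.475  0.2967 0.0207] ell [22.9 23.3]
yellow 433 [265.4 237. ] depthpt [0.4598 0.1069 0.0208] ell [23.3 23.7]
yellow 447 [411.9 172.6] depthpt [ 0.6061 -0.2093  0.0449] ell [23.5 24.4]
yellow 113 [116.1 148.6] depthpt [0.6422 0.4245 0.054 ] ell [13.6 19.3]
brown 404 [368.5 241.9] depthpt [ 0.4533 -0.1203  0.0205] ell [22.5 23. ]
brown 82 [425.9 175.4] depthpt [ 0.6023 -0.2439  0.0313] ell [20.  22.3]
brown 352 [482.7 180.3] depthpt [ 0.5948 -0.3727  0.0264] ell [16.2 39.7]
(208, 153) [ 91 164 104]
(180, 229) [154  88 128]
(265, 237) [ 31 107 136]
(369, 242) [ 11 154  68]
(449, 244) [  0 200 126]
(306, 163) [ 92 153 113]
(309, 147) [179 202 126]
(411, 173) [ 31 108 134]
(428, 178) [ 11 165  62]
(415, 157) [149  75 129]
```

View pics/piles.png

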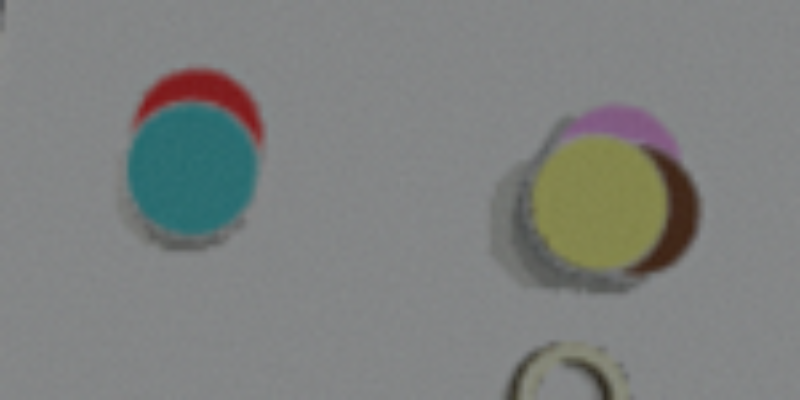

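Call:
{"fn": "move_arm", "kwargs": {"deltas": [[[0, 0, 0, -8], [0, 0, 0, -16], [0, 0, 0, -24], [0, 0, 0, -25.1]]], "claw": 0.072, "newtons": 30}}

```text
time: 0.55
ee_pos: [0.2331, 0.498, 0.231]
tcp_rot: [-90.0, 0.0, 0.2]
wrist_force: [-0.3, -0.1, -0.6]
opening: 0.0721
```

Call:
{"fn": "move_arm", "kwargs": {"deltas": [[[0.02, 0, -0.02, 0], [0.05, 0, -0.055, 0], [0.08, 0, -0.09, 0], [0.11, 0, -0.125, 0], [0.14, 0, -0.16, 0]]]}}

```text
time: 1.05
ee_pos: [0.374, 0.3367, 0.2312]
tcp_rot: [-90.0, -0.0, -0.2]
wrist_force: [0.3, 0.2, -0.6]
opening: 0.0716
```

Call:
{"fn": "move_arm", "kwargs": {"deltas": [[[0.03, 0.01, -0.035, 0], [0.06, 0.02, -0.07, 0], [0.09, 0.03, -0.105, 0], [0.12, 0.04, -0.14, 0], [0.15, 0.05, -0.175, 0]]]}}

```text
time: 1.55
ee_pos: [0.5242, 0.1615, 0.1809]
tcp_rot: [-90.0, -0.0, -0.2]
wrist_force: [0.3, 1.5, -0.0]
opening: 0.0718
```

Call:
{"fn": "move_arm", "kwargs": {"deltas": [[[0.03, 0.02, -0.035, 0], [0.06, 0.04, -0.07, 0], [0.09, 0.06, -0.105, 0], [0.104, 0.09, -0.139, 0], [0.104, 0.1, -0.139, 0]]]}}

```text
time: 2.05
ee_pos: [0.6272, 0.0202, 0.077]
tcp_rot: [-90.1, 0.3, -0.4]
wrist_force: [-1.1, 0.2, 0.5]
opening: 0.0719
```

```bash
python3 - <<'E'
from h import *
print(np.round(get_obs()["ee_pos"],4))
c=camera("side");p=np.linalg.inv(c["T"])@np.array([.6276,.0223,.04,1]);u=int(c["fx"]*p[0]/p[2]+c["cx"]);v=int(c["fy"]*p[1]/p[2]+c["cy"])
print(u,v,p[2]);cv2.imwrite("pics/s1.png",cv2.resize(c["color"][v-70:v+50,u-80:u+80],(800,600),interpolation=cv2.INTER_CUBIC))
E
```

```text
[0.6272 0.0202 0.077 ]
347 190 0.9645863773675512
```

View pics/s1.png

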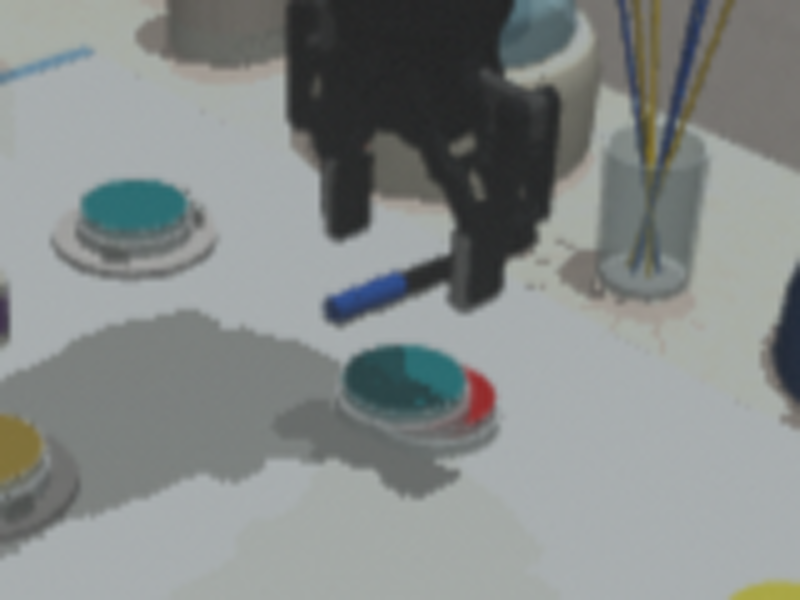

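The side crop shows the open fingers straddling the CLED plate, with the tips above it. I'll measure tip height from the depth image.

```bash
cat >> h.py <<'E'
def cloud(c):
    v,u=np.mgrid[:400,:640];d=c["range_z"];P=np.stack([(u-c["cx"])/c["fx"]*d,(v-c["cy"])/c["fy"]*d,d],-1)
    P=P@c["T"][:3,:3].T+c["T"][:3,3];P[d==0]=np.nan;return P
def tips(c,x,y,z0,z1):
    P=cloud(c).reshape(-1,3);m=(abs(P[:,0]-x)<.03)&(abs(P[:,1]-y)<.07)&(P[:,2]>z0)&(P[:,2]<z1);Q=P[m]
    for s in(-1,1):
        q=Q[(Q[:,1]-y)*s>0]
        if len(q):q=q[np.argsort(q[:,2])];print(s,"tip",np.round(q[:6],4).tolist(),"x",np.round(np.percentile(q[:,0],[2,98]),4))
E
python3 - <<'E'
from h import *
o=get_obs();print(o["ee_pos"],o["opening"]);c=camera("side");tips(c,.627,.0223,.045,.14)
E
```

```text
[0.62611447 0.02206722 0.07664786] 0.07229508570178107
-1 tip [[0.6329, -0.0181, 0.0835], [0.6195, -0.0198, 0.0846], [0.6249, -0.0202, 0.0851], [0.6159, -0.0205, 0.0863], [0.6145, -0.0159, 0.0871], [0.6207, -0.0214, 0.0873]] x [0.6118 0.6335]
1 tip [[0.6262, 0.0591, 0.0838], [0.6182, 0.0599, 0.0838], [0.6323, 0.0593, 0.084], [0.635, 0.0592, 0.0856], [0.6216, 0.0573, 0.0862], [0.6194, 0.0581, 0.0866]] x [0.6125 0.636 ]
```

Call:
{"fn": "move_arm", "kwargs": {"deltas": [[[0.0, 0.01, 0, 0], [0, 0.03, 0, 0], [0.001, 0.05, 0, 0], [0.001, 0.055, 0, 0], [0.001, 0.055, 0, 0]]]}}

```text
time: 2.65
ee_pos: [0.6279, 0.0252, 0.0265]
tcp_rot: [-90.0, 0.0, 0.1]
wrist_force: [-0.9, 0.1, 0.4]
opening: 0.072
```

Call:
{"fn": "move_arm", "kwargs": {"deltas": [[[0, 0.006, -0.002, 0], [0, 0.013, -0.002, 0], [0, 0.013, -0.002, 0], [0, 0.013, -0.002, 0]]]}}

```text
time: 3.05
ee_pos: [0.6283, 0.0222, 0.0134]
tcp_rot: [-90.0, 0.0, 0.0]
wrist_force: [0.0, -1.2, -0.7]
opening: 0.0718
```

```bash
python3 - <<'E'
from h import *
o=get_obs();print(o["ee_pos"],o["opening"],o["wrist_force"]);c=camera("side");tips(c,.627,.0223,.02,.14)
P=cloud(c)
cv2.imwrite("pics/s2.png",cv2.resize(c["color"][150:240,290:410],(800,600),interpolation=cv2.INTER_CUBIC))
E
```

```text
[0.62827891 0.02219938 0.01335883] 0.07175472662311824 [ 0.02934612 -1.1835229  -0.72952215]
-1 tip [[0.5979, 0.012, 0.0201], [0.6119, -0.0046, 0.0201], [0.6002, 0.005, 0.0201], [0.5994, 0.0203, 0.0204], [0.6081, -0.0023, 0.0205], [0.613, -0.0065, 0.0206]] x [0.6021 0.6393]
1 tip [[0.5988, 0.0294, 0.0212], [0.6077, 0.0428, 0.0213], [0.5977, 0.025, 0.0213], [0.6386, 0.0607, 0.0213], [0.6213, 0.0583, 0.0214], [0.5992, 0.0233, 0.0216]] x [0.6017 0.6434]
```

View pics/s2.png

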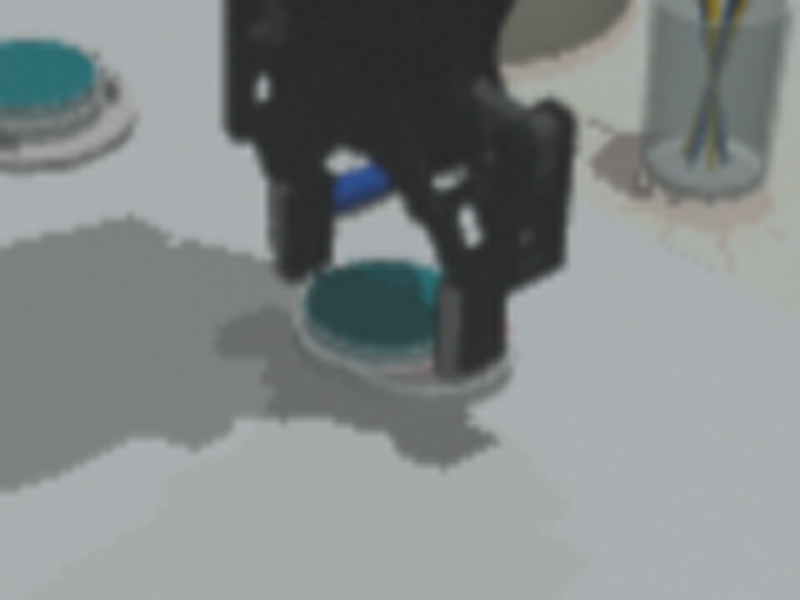

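The fingers sit on both sides of the CLED plate only, so I'll close and lift a little.

Call:
{"fn": "move_arm", "kwargs": {"deltas": [[[0, 0, 0, 0], [0, 0, 0, 0], [0, 0, 0, 0], [0, 0, 0, 0], [0, 0, 0, 0]]], "claw": 0.05, "newtons": 30}}

```text
time: 3.6
ee_pos: [0.6286, 0.0222, 0.0141]
tcp_rot: [-90.0, -0.1, 0.0]
wrist_force: [-0.8, 0.4, 5.6]
opening: 0.0578
```

Call:
{"fn": "move_arm", "kwargs": {"deltas": [[[0, -0.005, 0, 0], [0, -0.015, 0, 0], [0, -0.03, 0, 0], [0, -0.05, 0, 0], [0, -0.05, 0, 0]]]}}

```text
time: 4.1
ee_pos: [0.6301, 0.0223, 0.0675]
tcp_rot: [-90.0, -0.3, 0.0]
wrist_force: [0.3, 0.8, -0.1]
opening: 0.058
```

```bash
python3 - <<'E'
from h import *
o=get_obs();print(o["ee_pos"],o["opening"],o["wrist_force"]);c=camera("side")
cv2.imwrite("pics/s3.png",cv2.resize(c["color"][130:235,290:430],(800,600),interpolation=cv2.INTER_CUBIC))
c=camera("top");survey(c)
E
```

```text
[0.6300982  0.02230222 0.06748848] 0.05802524295614018 [ 0.30701788  0.84968245 -0.09623052]
cled 318 [113.8 230.9] depthpt [0.4663 0.4458 0.0006] ell [  3.8 149.3]
cled 435 [207.2 152.9] depthpt [0.6427 0.2399 0.0212] ell [23.2 24. ]
blood 447 [449.8 243.9] depthpt [ 0.4522 -0.3009  0.0213] ell [23.4 24.5]
pink 419 [178.6 228.5] depthpt [0.475  0.2968 0.0206] ell [23.  23.3]
yellow 446 [411.9 172.6] depthpt [ 0.6061 -0.2093  0.0447] ell [23.5 24.3]
yellow 105 [116.1 148. ] depthpt [0.6436 0.4246 0.0538] ell [13.7 19.1]
brown 257 [372.  241.6] depthpt [ 0.4541 -0.128   0.0215] ell [14.9 24.2]
brown 85 [425.9 175.3] depthpt [ 0.6023 -0.2435  0.0327] ell [16.9 20.2]
brown 352 [482.7 180.4] depthpt [ 0.5944 -0.3725  0.027 ] ell [16.2 39.9]
```

View pics/s3.png

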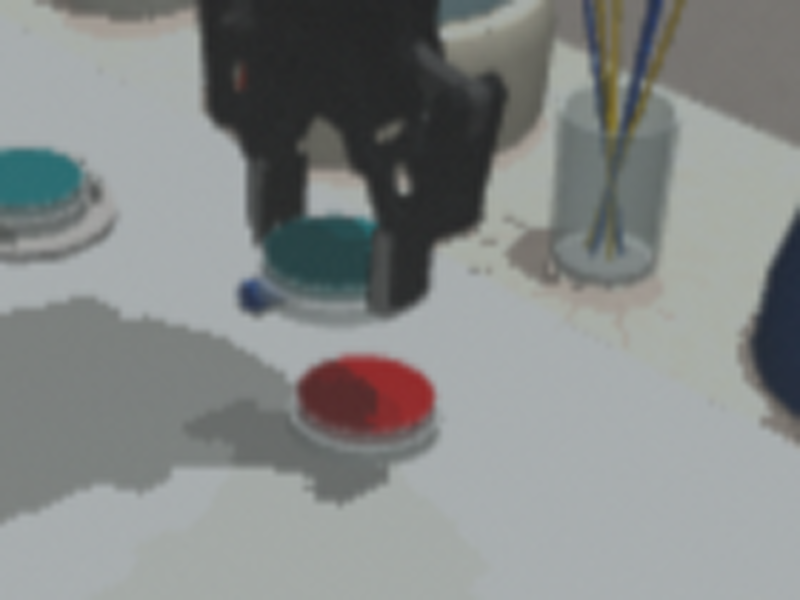

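CLED is gripped level, and the blood plate stayed put at the centre of the crop. I'll carry CLED to its holder.

Call:
{"fn": "move_arm", "kwargs": {"deltas": [[[0.001, 0, 0.015, 0], [0.005, 0, 0.055, 0], [0.009, 0, 0.1, 0], [0.012, 0, 0.145, 0], [0.015, 0, 0.185, 0]]]}}

```text
time: 4.7
ee_pos: [0.6425, 0.21, 0.0622]
tcp_rot: [-90.0, 0.1, 0.0]
wrist_force: [1.6, -1.0, 0.4]
opening: 0.058
```

Call:
{"fn": "move_arm", "kwargs": {"deltas": [[[0, 0, 0.02, 0], [0, 0.005, 0.033, 0], [0, 0.015, 0.033, 0], [0, 0.028, 0.033, 0], [0, 0.035, 0.033, 0]]]}}

```text
time: 5.2
ee_pos: [0.6425, 0.2384, 0.0259]
tcp_rot: [-90.1, 0.1, -0.1]
wrist_force: [0.0, 0.5, 0.0]
opening: 0.0578
```

Call:
{"fn": "move_arm", "kwargs": {"deltas": [[[0, 0, 0, 0], [0, 0, 0, 0]]]}}

```text
time: 5.4
ee_pos: [0.6433, 0.2392, 0.0282]
tcp_rot: [-90.0, 0.0, -0.1]
wrist_force: [0.5, -0.2, -0.3]
opening: 0.0581
```

```bash
python3 - <<'E'
from h import *
o=get_obs();print(o["ee_pos"],o["opening"],o["wrist_force"]);c=camera("side")
p=np.linalg.inv(c["T"])@np.array([.643,.24,.03,1]);u=int(c["fx"]*p[0]/p[2]+c["cx"]);v=int(c["fy"]*p[1]/p[2]+c["cy"])
cv2.imwrite("pics/s4.png",cv2.resize(c["color"][v-55:v+35,u-60:u+60],(800,600),interpolation=cv2.INTER_CUBIC))
E
```

```text
[0.64329517 0.2392376  0.02820551] 0.05812385477117301 [ 0.45657699 -0.15739151 -0.29361665]
```

View pics/s4.png

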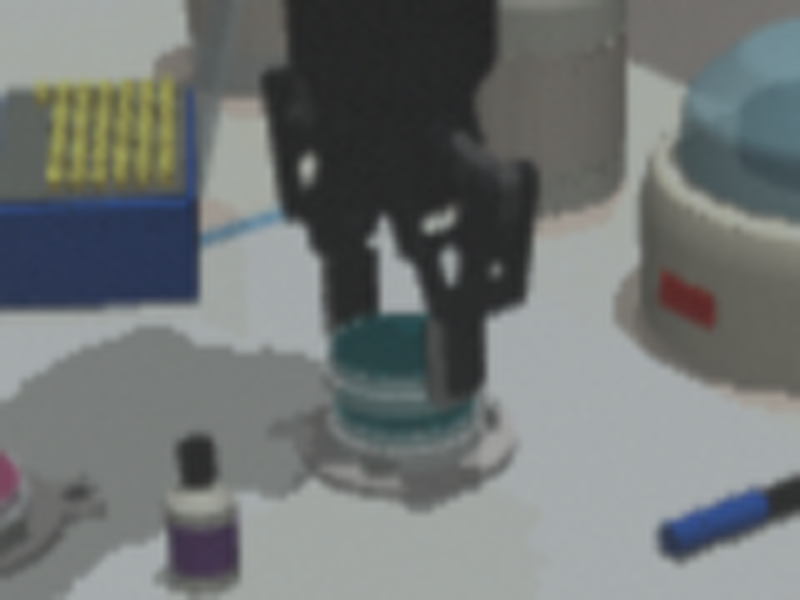

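The plate hovers centred about 8 mm above its holder. I'll lower it slowly.

Call:
{"fn": "move_arm", "kwargs": {"deltas": [[[0, 0.003, 0, 0], [0, 0.006, 0, 0], [0, 0.0075, 0, 0], [0, 0.0085, 0, 0], [0, 0.0085, 0, 0]]]}}

```text
time: 5.95
ee_pos: [0.6432, 0.2403, 0.0202]
tcp_rot: [-90.0, -0.0, 0.0]
wrist_force: [-2.1, -1.6, 3.9]
opening: 0.0581
```

Call:
{"fn": "move_arm", "kwargs": {"deltas": [[[0, 0, 0, 0], [0, 0, 0, 0], [0, 0, 0, 0], [0, 0, 0, 0]]], "claw": 0.072}}

```text
time: 6.35
ee_pos: [0.6432, 0.2403, 0.0196]
tcp_rot: [-90.0, 0.0, 0.0]
wrist_force: [-0.3, 0.3, -0.6]
opening: 0.0718
```

Call:
{"fn": "move_arm", "kwargs": {"deltas": [[[0, -0.01, 0, 0], [0, -0.03, 0, 0], [0, -0.055, 0, 0], [0, -0.08, -0.03, 0], [0, -0.08, -0.075, 0]]]}}

```text
time: 6.85
ee_pos: [0.6448, 0.1668, 0.1047]
tcp_rot: [-89.9, -0.4, 0.2]
wrist_force: [-0.1, -1.5, 0.8]
opening: 0.0718
```

Call:
{"fn": "move_arm", "kwargs": {"deltas": [[[0, 0, -0.045, 0], [-0.01, 0, -0.09, 0], [-0.015, 0, -0.135, 0], [-0.025, 0, -0.18, 0], [-0.03, 0, -0.225, 0]]]}}

```text
time: 7.35
ee_pos: [0.6127, -0.0615, 0.1009]
tcp_rot: [-90.0, -0.1, 0.0]
wrist_force: [0.8, -0.1, 0.7]
opening: 0.072
```

Call:
{"fn": "move_arm", "kwargs": {"deltas": [[[0, 0, -0.045, 0], [-0.007, 0, -0.09, 0], [-0.007, 0, -0.125, 0], [-0.007, 0, -0.149, 0], [-0.007, 0, -0.149, 0]]]}}

```text
time: 7.85
ee_pos: [0.6061, -0.2118, 0.1004]
tcp_rot: [-90.0, -0.0, -0.2]
wrist_force: [-0.2, -0.2, -1.4]
opening: 0.0719
```

```bash
python3 - <<'E'
from h import *
o=get_obs();print(o["ee_pos"],o["opening"],o["wrist_force"]);c=camera("side")
c=camera("top");survey(c)
E
```

```text
[ 0.60607483 -0.21183555  0.10042815] 0.07193130000407588 [-0.21249833 -0.17140732 -1.42360187]
cled 316 [113.8 231. ] depthpt [ 0.4662  0.446  -0.    ] ell [  3.8 149.2]
cled 452 [204.9 152. ] depthpt [0.6423 0.2417 0.0355] ell [23.7 24.3]
blood 425 [306.6 154.5] depthpt [0.6454 0.0201 0.0145] ell [23.1 23.5]
pink 418 [178.6 228.5] depthpt [0.475  0.2968 0.0207] ell [23.  23.3]
yellow 431 [265.4 237.1] depthpt [0.4597 0.1069 0.0214] ell [23.4 23.6]
yellow 207 [411.9 177.8] depthpt [ 0.5948 -0.2093  0.0446] ell [11.8 24.8]
yellow 79 [116.  147.4] depthpt [0.6449 0.4247 0.0544] ell [13.9 18.1]
brown 351 [369.  242.1] depthpt [ 0.4528 -0.1214  0.0205] ell [21.  22.6]
```

CLED placed within 2 mm. Next is yellow.

Call:
{"fn": "move_arm", "kwargs": {"deltas": [[[0, 0.02, 0, 0], [0, 0.045, 0, 0], [0, 0.06, 0, 0], [0, 0.068, 0, 0], [0, 0.0705, 0, 0]]]}}

```text
time: 8.45
ee_pos: [0.6062, -0.208, 0.0287]
tcp_rot: [-90.0, 0.1, 0.1]
wrist_force: [-0.1, 0.1, -0.1]
opening: 0.0719
```

Call:
{"fn": "move_arm", "kwargs": {"deltas": [[[0, 0, 0, 0], [0, 0, 0, 0], [0, 0, 0, 0], [0, 0, 0, 0], [0, 0, 0, 0]]], "claw": 0.05}}

```text
time: 8.95
ee_pos: [0.6069, -0.2089, 0.0303]
tcp_rot: [-90.0, -0.1, 0.0]
wrist_force: [-0.1, 0.9, 6.2]
opening: 0.0573
```

Call:
{"fn": "move_arm", "kwargs": {"deltas": [[[0, -0.005, 0, 0], [0, -0.015, 0, 0], [0, -0.03, 0, 0], [0, -0.05, 0, 0], [0, -0.05, 0, 0]]]}}

```text
time: 9.45
ee_pos: [0.6079, -0.2093, 0.0835]
tcp_rot: [-90.1, -0.3, 0.0]
wrist_force: [0.9, -1.7, -0.2]
opening: 0.0578
```

```bash
python3 - <<'E'
from h import *
o=get_obs();print(o["ee_pos"],o["opening"],o["wrist_force"]);c=camera("side")
p=np.linalg.inv(c["T"])@np.array([.606,-.21,.05,1]);u=int(c["fx"]*p[0]/p[2]+c["cx"]);v=int(c["fy"]*p[1]/p[2]+c["cy"])
cv2.imwrite("pics/s5.png",cv2.resize(c["color"][v-70:v+50,u-80:u+80],(800,600),interpolation=cv2.INTER_CUBIC))
E
```

```text
[ 0.60788467 -0.20933587  0.08347124] 0.05784183689486238 [ 0.86935019 -1.68275556 -0.23501584]
```

View pics/s5.png

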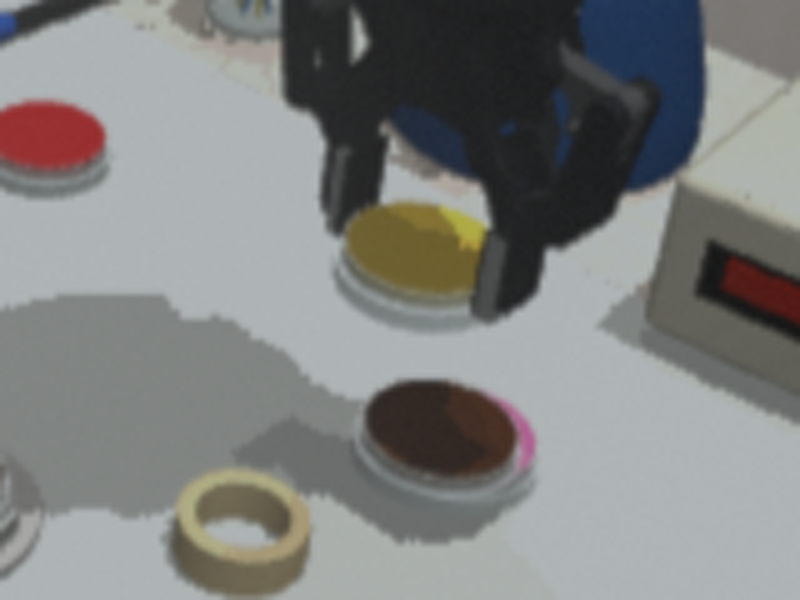

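Yellow is held. I'll carry it to its holder at (0.460, 0.107).

Call:
{"fn": "move_arm", "kwargs": {"deltas": [[[-0.007, 0, 0.015, 0], [-0.023, 0, 0.05, 0], [-0.041, 0, 0.09, 0], [-0.06, 0, 0.13, 0], [-0.079, 0, 0.17, 0]]]}}

```text
time: 10.0
ee_pos: [0.5261, -0.0375, 0.0786]
tcp_rot: [-90.0, 0.0, -0.0]
wrist_force: [0.4, 1.3, 0.4]
opening: 0.0577
```

Call:
{"fn": "move_arm", "kwargs": {"deltas": [[[-0.018, 0, 0.04, 0], [-0.037, 0, 0.08, 0], [-0.055, 0, 0.12, 0], [-0.067, 0, 0.143, 0], [-0.067, 0.01, 0.146, 0]]]}}

```text
time: 10.5
ee_pos: [0.4595, 0.1095, 0.0699]
tcp_rot: [-90.0, -0.1, 0.2]
wrist_force: [0.5, -0.9, 0.2]
opening: 0.0577
```

Call:
{"fn": "move_arm", "kwargs": {"deltas": [[[0, 0.015, 0, 0], [0, 0.03, 0, 0], [0, 0.038, 0, 0], [0, 0.041, 0, 0], [0, 0.041, 0, 0]]]}}

```text
time: 11.0
ee_pos: [0.4601, 0.1065, 0.0276]
tcp_rot: [-90.0, 0.1, -0.0]
wrist_force: [0.5, -0.1, 0.1]
opening: 0.0577
```

```bash
python3 - <<'E'
from h import *
o=get_obs();print(o["ee_pos"],o["opening"],o["wrist_force"]);c=camera("side")
p=np.linalg.inv(c["T"])@np.array([.46,.107,.03,1]);u=int(c["fx"]*p[0]/p[2]+c["cx"]);v=int(c["fy"]*p[1]/p[2]+c["cy"])
cv2.imwrite("pics/s6.png",cv2.resize(c["color"][v-55:v+35,u-60:u+60],(800,600),interpolation=cv2.INTER_CUBIC))
survey(camera("top"))
E
```

```text
[0.46013203 0.10653671 0.02759001] 0.057669090763743304 [ 0.47751855 -0.09530133  0.06216696]
cled 310 [113.8 231.1] depthpt [0.4659 0.4457 0.0007] ell [  3.8 137.6]
cled 454 [204.9 152. ] depthpt [0.6422 0.2414 0.0365] ell [23.8 24.3]
blood 447 [449.7 243.8] depthpt [ 0.4523 -0.301   0.0208] ell [23.4 24.5]
blood 425 [306.6 154.5] depthpt [0.6453 0.0201 0.0153] ell [23.1 23.5]
pink 70 [413.7 159.3] depthpt [ 0.6397 -0.2209  0.0159] ell [21.3 22.2]
brown 405 [368.5 241.9] depthpt [ 0.4534 -0.1202  0.0212] ell [22.5 23.1]
brown 403 [418.3 174.1] depthpt [ 0.605  -0.2275  0.0303] ell [22.4 23. ]
brown 352 [482.7 180.4] depthpt [ 0.5947 -0.3733  0.0252] ell [16.2 39.7]
```

View pics/s6.png

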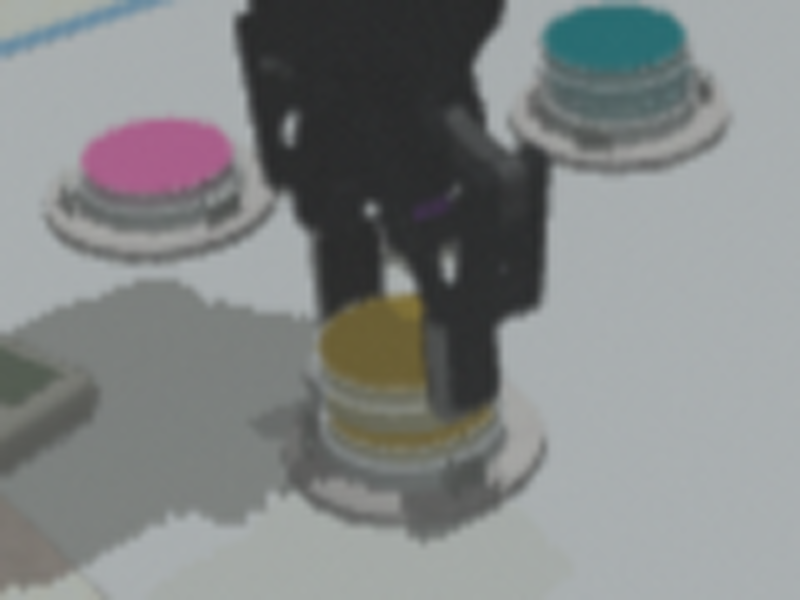

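Yellow hovers centred and CLED sits flat on its holder. I'll lower yellow, release it, then go to brown at (0.605, −0.2275).

Call:
{"fn": "move_arm", "kwargs": {"deltas": [[[0, 0.002, 0, 0], [0, 0.0045, 0, 0], [0, 0.0065, 0, 0], [0, 0.0075, 0, 0], [0, 0.0075, 0, 0]]]}}

```text
time: 11.6
ee_pos: [0.4603, 0.1072, 0.0212]
tcp_rot: [-90.0, -0.0, 0.0]
wrist_force: [-2.5, -0.3, 4.6]
opening: 0.0577
```

Call:
{"fn": "move_arm", "kwargs": {"deltas": [[[0, 0, 0, 0], [0, 0, 0, 0], [0, 0, 0, 0], [0, 0, 0, 0]]], "claw": 0.072}}

```text
time: 12.0
ee_pos: [0.4602, 0.1072, 0.0207]
tcp_rot: [-90.0, 0.0, 0.0]
wrist_force: [-0.7, 0.2, -0.5]
opening: 0.0721
```

Call:
{"fn": "move_arm", "kwargs": {"deltas": [[[0, -0.01, 0, 0], [0, -0.03, 0, 0], [0, -0.055, 0, 0], [0.01, -0.08, -0.03, 0], [0.03, -0.08, -0.07, 0]]]}}

```text
time: 12.5
ee_pos: [0.4918, 0.0377, 0.1054]
tcp_rot: [-90.0, -0.3, 0.2]
wrist_force: [1.2, 0.4, 0.3]
opening: 0.0724
```

Call:
{"fn": "move_arm", "kwargs": {"deltas": [[[0.02, 0, -0.04, 0], [0.04, 0, -0.08, 0], [0.06, 0, -0.12, 0], [0.08, 0, -0.16, 0], [0.1, 0, -0.2, 0]]]}}

```text
time: 13.0
ee_pos: [0.591, -0.1647, 0.1016]
tcp_rot: [-90.0, -0.0, 0.0]
wrist_force: [1.0, 0.6, 0.3]
opening: 0.0721
```

Call:
{"fn": "move_arm", "kwargs": {"deltas": [[[0.01, 0, -0.04, 0], [0.015, 0.015, -0.0645, 0], [0.015, 0.04, -0.0645, 0], [0.015, 0.045, -0.0645, 0], [0.015, 0.045, -0.0645, 0]]]}}

```text
time: 13.5
ee_pos: [0.6047, -0.2268, 0.0553]
tcp_rot: [-90.0, 0.1, 0.0]
wrist_force: [-0.3, 0.3, -0.5]
opening: 0.0717
```

```bash
python3 - <<'E'
from h import *
o=get_obs();print(o["ee_pos"],o["opening"],o["wrist_force"]);c=camera("side")
survey(camera("top"));tips(c,.605,-.2275,.045,.12)
E
```

```text
[ 0.60472765 -0.22682831  0.05533463] 0.07169094590524733 [-0.26732248  0.25248048 -0.49787468]
cled 315 [113.9 231. ] depthpt [4.662e-01 4.458e-01 4.000e-04] ell [  3.8 148.5]
cled 453 [204.9 152. ] depthpt [0.6423 0.2415 0.0359] ell [23.8 24.3]
blood 425 [306.6 154.5] depthpt [0.6454 0.0201 0.0149] ell [23.1 23.5]
pink 418 [178.6 228.5] depthpt [0.475  0.2966 0.0213] ell [23.  23.3]
yellow 447 [263.9 237.4] depthpt [0.4596 0.1086 0.0363] ell [23.5 24.3]
brown 325 [367.8 241.5] depthpt [ 0.4541 -0.1188  0.0208] ell [20.8 21.6]
-1 tip [[0.6022, -0.2687, 0.0633], [0.598, -0.2696, 0.064], [0.5949, -0.2637, 0.064], [0.599, -0.2686, 0.065], [0.5951, -0.2693, 0.0653], [0.5929, -0.2688, 0.0662]] x [0.5905 0.6133]
1 tip [[0.6057, -0.1899, 0.0622], [0.5991, -0.1906, 0.0635], [0.6078, -0.1903, 0.0637], [0.6093, -0.189, 0.0645], [0.5965, -0.1902, 0.0646], [0.6013, -0.1909, 0.0649]] x [0.5905 0.6142]
```

Call:
{"fn": "move_arm", "kwargs": {"deltas": [[[0, 0.012, 0, 0], [0, 0.028, 0, 0], [0, 0.037, 0, 0], [0, 0.0415, 0, 0], [0, 0.0415, 0, 0]]]}}

```text
time: 14.1
ee_pos: [0.6047, -0.227, 0.0131]
tcp_rot: [-90.0, 0.1, 0.0]
wrist_force: [-0.4, 0.1, 0.1]
opening: 0.0718
```

Call:
{"fn": "move_arm", "kwargs": {"deltas": [[[0, 0, 0, 0], [0, 0, 0, 0], [0, 0, 0, 0], [0, 0, 0, 0], [0, 0, 0, 0]]], "claw": 0.05}}

```text
time: 14.6
ee_pos: [0.6058, -0.2275, 0.015]
tcp_rot: [-90.0, -0.1, 0.0]
wrist_force: [-0.0, -0.4, 4.7]
opening: 0.0576
```

Call:
{"fn": "move_arm", "kwargs": {"deltas": [[[0, -0.005, 0, 0], [0, -0.015, 0, 0], [0, -0.035, 0, 0], [0, -0.06, 0, 0], [0, -0.065, 0, 0]]]}}

```text
time: 15.1
ee_pos: [0.6066, -0.2277, 0.0831]
tcp_rot: [-90.1, -0.2, 0.0]
wrist_force: [-0.1, 1.2, -0.0]
opening: 0.0579
```

```bash
python3 - <<'E'
from h import *
o=get_obs();print(o["ee_pos"],o["opening"],o["wrist_force"]);c=camera("side")
p=np.linalg.inv(c["T"])@np.array([.606,-.21,.05,1]);u=int(c["fx"]*p[0]/p[2]+c["cx"]);v=int(c["fy"]*p[1]/p[2]+c["cy"])
cv2.imwrite("pics/s7.png",cv2.resize(c["color"][v-70:v+50,u-80:u+80],(800,600),interpolation=cv2.INTER_CUBIC))
E
```

```text
[ 0.60663801 -0.22773457  0.08305662] 0.05788443087579028 [-0.06640475  1.20348244 -0.04536058]
```

View pics/s7.png

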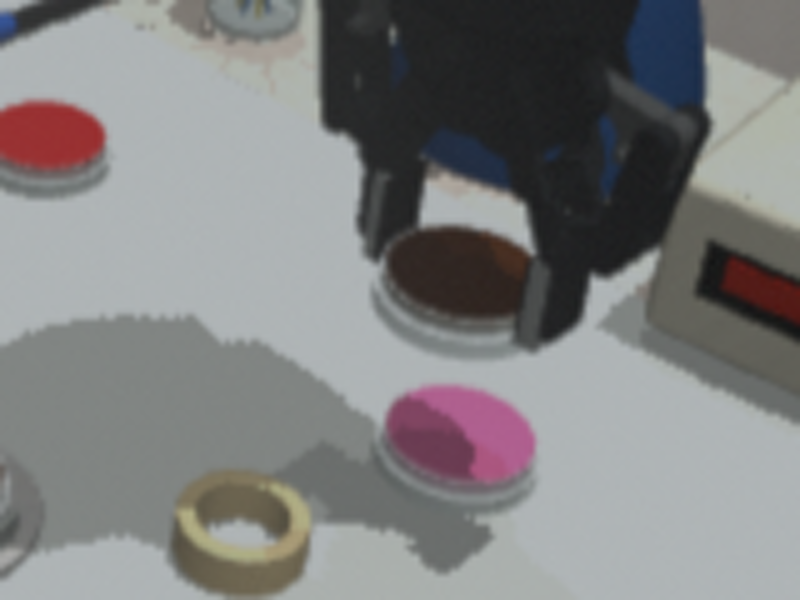

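Brown is held and pink lies alone. I'll carry brown to its holder at (0.4534, −0.1203).

Call:
{"fn": "move_arm", "kwargs": {"deltas": [[[-0.012, 0, 0.008, 0], [-0.042, 0, 0.03, 0], [-0.078, 0, 0.055, 0], [-0.115, 0, 0.081, 0], [-0.14, 0, 0.099, 0]]]}}

```text
time: 15.65
ee_pos: [0.4627, -0.127, 0.0781]
tcp_rot: [-90.0, 0.1, 0.0]
wrist_force: [0.5, -0.3, 0.5]
opening: 0.0578
```

Call:
{"fn": "move_arm", "kwargs": {"deltas": [[[-0.0115, 0.005, 0.0082, 0], [-0.0115, 0.02, 0.0082, 0], [-0.0115, 0.038, 0.0082, 0], [-0.0115, 0.048, 0.0082, 0], [-0.0115, 0.051, 0.0082, 0]]]}}

```text
time: 16.15
ee_pos: [0.4531, -0.1202, 0.0261]
tcp_rot: [-90.0, 0.2, 0.0]
wrist_force: [0.3, 0.1, -0.1]
opening: 0.0578
```

Call:
{"fn": "move_arm", "kwargs": {"deltas": [[[0, 0.001, 0, 0], [0, 0.003, 0, 0], [0, 0.005, 0, 0], [0, 0.0065, 0, 0], [0, 0.007, 0, 0]]]}}

```text
time: 16.65
ee_pos: [0.4539, -0.1201, 0.0213]
tcp_rot: [-90.0, -0.0, 0.0]
wrist_force: [-1.0, 0.6, -0.9]
opening: 0.0577
```

```bash
python3 - <<'E'
from h import *
o=get_obs();print(o["ee_pos"],o["opening"],o["wrist_force"]);c=camera("side")
p=np.linalg.inv(c["T"])@np.array([.4534,-.12,.03,1]);u=int(c["fx"]*p[0]/p[2]+c["cx"]);v=int(c["fy"]*p[1]/p[2]+c["cy"])
cv2.imwrite("pics/s8.png",cv2.resize(c["color"][v-55:v+35,u-60:u+60],(800,600),interpolation=cv2.INTER_CUBIC))
survey(camera("top"))
E
```

```text
[ 0.45394286 -0.120138    0.02134543] 0.05772164501127344 [-1.01072102  0.56220022 -0.92799194]
cled 310 [113.8 231.8] depthpt [ 4.643e-01  4.460e-01 -1.000e-04] ell [  3.8 142.6]
cled 454 [204.9 152. ] depthpt [0.6424 0.2416 0.0358] ell [23.9 24.3]
blood 425 [306.6 154.5] depthpt [0.6453 0.0201 0.015 ] ell [23.1 23.5]
pink 416 [178.6 228.5] depthpt [0.4749 0.2968 0.0205] ell [22.9 23.2]
pink 354 [415.4 166.3] depthpt [ 0.6242 -0.2253  0.0141] ell [21.1 21.5]
yellow 447 [263.9 237.4] depthpt [0.4597 0.1088 0.0358] ell [23.5 24.3]
yellow 90 [115.9 148.1] depthpt [0.6434 0.4253 0.0531] ell [13.7 18.4]
brown 352 [482.7 180.4] depthpt [ 0.5945 -0.3728  0.0263] ell [16.2 39.7]
```

View pics/s8.png

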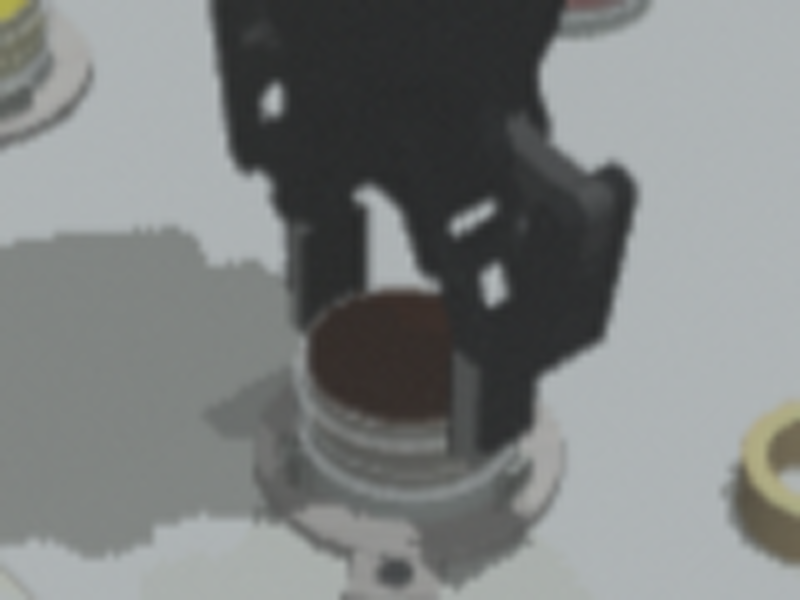

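Brown is at its holder. I'll lower the last millimetre, release, then go to pink at (0.6242, −0.2253).

Call:
{"fn": "move_arm", "kwargs": {"deltas": [[[0, 0.0005, 0, 0], [0, 0.001, 0, 0], [0, 0.001, 0, 0]]]}}

```text
time: 17.05
ee_pos: [0.454, -0.1202, 0.0209]
tcp_rot: [-90.0, -0.0, 0.0]
wrist_force: [-1.4, 0.3, 4.2]
opening: 0.0574
```

Call:
{"fn": "move_arm", "kwargs": {"deltas": [[[0, 0, 0, 0], [0, 0, 0, 0], [0, 0, 0, 0], [0, 0, 0, 0]]], "claw": 0.072}}

```text
time: 17.45
ee_pos: [0.4538, -0.1201, 0.0202]
tcp_rot: [-90.0, 0.0, 0.0]
wrist_force: [0.6, -0.2, -0.2]
opening: 0.0721
```

Call:
{"fn": "move_arm", "kwargs": {"deltas": [[[0, -0.01, 0, 0], [0, -0.03, 0, 0], [0, -0.055, 0, 0], [0.03, -0.07, -0.02, 0], [0.07, -0.07, -0.04, 0]]]}}

```text
time: 17.95
ee_pos: [0.5256, -0.1609, 0.0946]
tcp_rot: [-90.1, -0.3, 0.0]
wrist_force: [1.4, 0.2, 1.1]
opening: 0.0717
```

Call:
{"fn": "move_arm", "kwargs": {"deltas": [[[0.035, 0, -0.02, 0], [0.07, 0, -0.045, 0], [0.101, 0, -0.0652, 0], [0.101, 0.01, -0.0652, 0], [0.101, 0.03, -0.0652, 0]]]}}

```text
time: 18.45
ee_pos: [0.6261, -0.2261, 0.061]
tcp_rot: [-90.0, -0.1, -0.0]
wrist_force: [-0.4, 0.1, 0.0]
opening: 0.0721
```

```bash
python3 - <<'E'
from h import *
o=get_obs();print(o["ee_pos"],o["opening"],o["wrist_force"])
survey(camera("top"));c=camera("side")
for a,k in blobs(c,(140,170),60,100,(340,200,150,120)):
    (u,v),_,_=cv2.fitEllipse(k);print(a,u,v,world(c,u,v,.0145))
for a,k in blobs(c,(140,170),60,100,(190,140,80,60)):
    (u,v),_,_=cv2.fitEllipse(k);print("holder",a,u,v,world(c,u,v,.021))
E
```

```text
[ 0.62611307 -0.22605541  0.06095133] 0.07209231839029935 [-0.42670516  0.05255867  0.01596239]
cled 312 [113.8 231.1] depthpt [0.4659 0.4458 0.0005] ell [  3.8 142.3]
cled 455 [204.9 152. ] depthpt [0.6423 0.2415 0.0361] ell [23.9 24.3]
blood 425 [306.6 154.5] depthpt [0.6453 0.0201 0.0152] ell [23.1 23.5]
pink 419 [178.6 228.5] depthpt [0.475  0.2967 0.0207] ell [23.  23.4]
yellow 447 [263.9 237.4] depthpt [0.4597 0.1088 0.035 ] ell [23.5 24.3]
yellow 86 [115.7 150.7] depthpt [0.6376 0.4247 0.055 ] ell [10.5 15.4]
brown 307 [367.8 241.9] depthpt [ 0.4541 -0.1163  0.0361] ell [20.6 21.6]
398.5 436.7895202636719 258.2568359375 [ 0.62330584 -0.2272906   0.0145    ]
holder 171.0 224.05238342285156 173.0086212158203 [0.47345788 0.29358648 0.021     ]
```

Call:
{"fn": "move_arm", "kwargs": {"deltas": [[[0, 0.015, 0, 0], [0, 0.035, 0, 0], [0, 0.05, 0, 0], [0, 0.0595, 0, 0], [0, 0.0595, 0, 0]]]}}

```text
time: 19.05
ee_pos: [0.624, -0.2249, -0.0006]
tcp_rot: [-90.0, 0.1, 0.0]
wrist_force: [-0.2, -0.3, 0.3]
opening: 0.0715
```

Call:
{"fn": "move_arm", "kwargs": {"deltas": [[[0, 0, 0, 0], [0, 0, 0, 0], [0, 0, 0, 0], [0, 0, 0, 0], [0, 0, 0, 0]]], "claw": 0.05}}

```text
time: 19.55
ee_pos: [0.6255, -0.2255, 0.002]
tcp_rot: [-90.0, -0.1, 0.0]
wrist_force: [0.4, 0.4, 6.1]
opening: 0.0569
```

Call:
{"fn": "move_arm", "kwargs": {"deltas": [[[0, -0.005, 0, 0], [0, -0.015, 0, 0], [0, -0.035, 0, 0], [0, -0.06, 0, 0], [0, -0.08, 0, 0]]]}}

```text
time: 20.05
ee_pos: [0.625, -0.2253, 0.0828]
tcp_rot: [-90.0, -0.0, 0.0]
wrist_force: [0.8, 0.3, -0.8]
opening: 0.0569
```

```bash
python3 - <<'E'
from h import *
o=get_obs();print(o["ee_pos"],o["opening"],o["wrist_force"])
c=camera("side")
p=np.linalg.inv(c["T"])@np.array([.62,-.225,.08,1]);u=int(c["fx"]*p[0]/p[2]+c["cx"]);v=int(c["fy"]*p[1]/p[2]+c["cy"])
cv2.imwrite("pics/s9.png",cv2.resize(c["color"][v-70:v+50,u-80:u+80],(800,600),interpolation=cv2.INTER_CUBIC))
survey(camera("top"))
E
```

```text
[ 0.62501672 -0.22532933  0.0827845 ] 0.056871735803611545 [ 0.80885305  0.30396943 -0.77079043]
cled 310 [113.8 231. ] depthpt [ 4.661e-01  4.460e-01 -1.000e-04] ell [  3.8 143.6]
cled 452 [204.9 152. ] depthpt [0.6421 0.2413 0.0368] ell [23.7 24.3]
blood 424 [306.6 154.5] depthpt [0.6453 0.0201 0.015 ] ell [23.2 23.4]
pink 418 [178.6 228.5] depthpt [0.475  0.2966 0.021 ] ell [22.9 23.3]
yellow 445 [263.9 237.4] depthpt [0.4596 0.1087 0.036 ] ell [23.4 24.3]
brown 328 [368.  241.6] depthpt [ 0.4546 -0.1167  0.0362] ell [20.6 22.1]
```

View pics/s9.png

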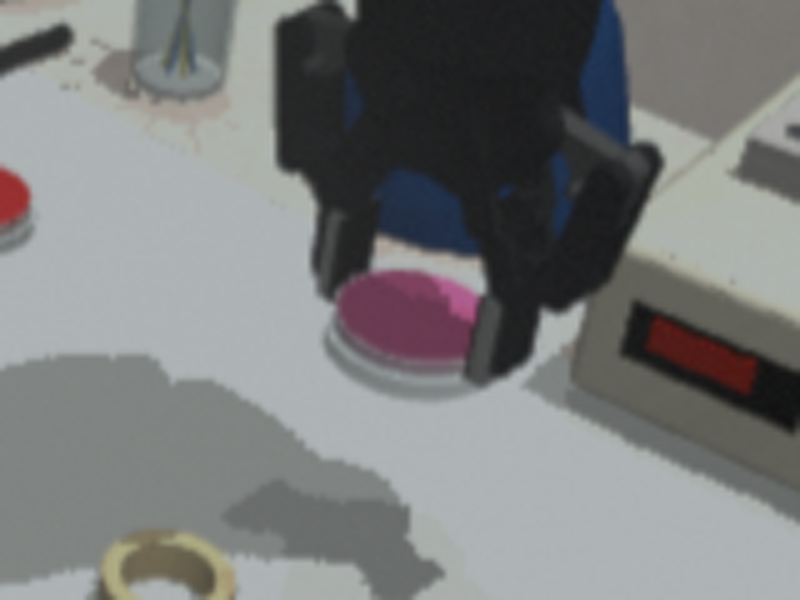

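Pink is held. I'll carry it to its holder at (0.475, 0.297).

Call:
{"fn": "move_arm", "kwargs": {"deltas": [[[-0.004, 0, 0.015, 0], [-0.014, 0, 0.05, 0], [-0.026, 0, 0.09, 0], [-0.037, 0, 0.13, 0], [-0.049, 0, 0.17, 0]]]}}

```text
time: 20.65
ee_pos: [0.5741, -0.0532, 0.0793]
tcp_rot: [-90.0, 0.1, 0.0]
wrist_force: [-0.5, -1.1, -0.5]
opening: 0.0567
```

Call:
{"fn": "move_arm", "kwargs": {"deltas": [[[-0.0115, 0, 0.04, 0], [-0.023, 0, 0.08, 0], [-0.0345, 0, 0.12, 0], [-0.046, 0, 0.16, 0], [-0.0575, 0, 0.2, 0]]]}}

```text
time: 21.15
ee_pos: [0.5163, 0.1465, 0.0796]
tcp_rot: [-90.0, 0.1, 0.0]
wrist_force: [1.0, -0.2, 0.7]
opening: 0.0568
```

Call:
{"fn": "move_arm", "kwargs": {"deltas": [[[-0.0115, 0, 0.04, 0], [-0.023, 0, 0.08, 0], [-0.036, 0, 0.12, 0], [-0.043, 0, 0.146, 0], [-0.043, 0, 0.152, 0]]]}}

```text
time: 21.65
ee_pos: [0.4729, 0.2991, 0.0794]
tcp_rot: [-90.0, 0.1, 0.2]
wrist_force: [0.1, -0.7, -0.5]
opening: 0.0571
```

Call:
{"fn": "move_arm", "kwargs": {"deltas": [[[0, 0.01, 0, 0], [0, 0.03, 0, 0], [0, 0.045, 0, 0], [0, 0.052, 0, 0], [0, 0.053, 0, 0]]]}}

```text
time: 22.15
ee_pos: [0.4747, 0.2956, 0.0263]
tcp_rot: [-90.1, 0.1, -0.0]
wrist_force: [-0.2, -1.6, 0.6]
opening: 0.0571
```

```bash
python3 - <<'E'
from h import *
o=get_obs();print(o["ee_pos"],o["opening"],o["wrist_force"]);c=camera("side")
p=np.linalg.inv(c["T"])@np.array([.475,.297,.03,1]);u=int(c["fx"]*p[0]/p[2]+c["cx"]);v=int(c["fy"]*p[1]/p[2]+c["cy"])
cv2.imwrite("pics/s10.png",cv2.resize(c["color"][v-55:v+35,u-60:u+60],(800,600),interpolation=cv2.INTER_CUBIC))
survey(camera("top"))
E
```

```text
[0.47472425 0.29556103 0.02633042] 0.057108133647882836 [-0.23241318 -1.55649826  0.64603214]
cled 453 [204.9 152. ] depthpt [0.6424 0.2416 0.0356] ell [23.8 24.3]
blood 448 [449.8 243.9] depthpt [ 0.4523 -0.3008  0.0215] ell [23.3 24.6]
blood 425 [306.6 154.5] depthpt [0.6454 0.0201 0.0147] ell [23.1 23.5]
yellow 446 [263.9 237.4] depthpt [0.4597 0.1087 0.0364] ell [23.5 24.3]
yellow 83 [115.9 147.7] depthpt [0.6441 0.425  0.0542] ell [13.8 18.2]
brown 419 [368.6 242. ] depthpt [ 0.4539 -0.1179  0.0365] ell [23.  23.3]
brown 350 [482.7 180.3] depthpt [ 0.5947 -0.3731  0.0258] ell [16.2 39.7]
```

View pics/s10.png

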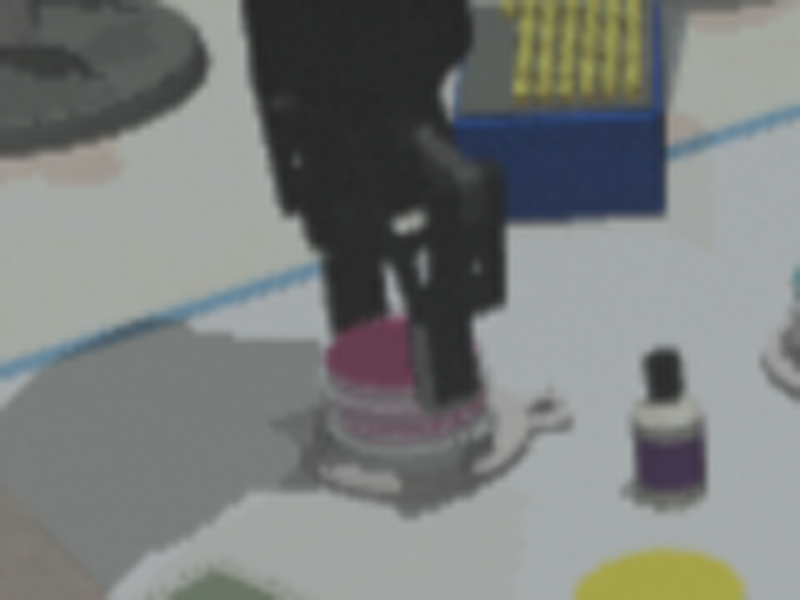

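Pink is aligned above its holder and brown checks within 3 mm. I'll lower pink, release it, then go to blood at (0.6453, 0.0201).

Call:
{"fn": "move_arm", "kwargs": {"deltas": [[[0, 0.002, 0, 0], [0, 0.0045, 0, 0], [0, 0.006, 0, 0], [0, 0.007, 0, 0], [0, 0.007, 0, 0]]]}}

```text
time: 22.75
ee_pos: [0.4757, 0.2969, 0.0228]
tcp_rot: [-90.0, -0.1, 0.0]
wrist_force: [-4.1, -2.2, 13.0]
opening: 0.0569
```

Call:
{"fn": "move_arm", "kwargs": {"deltas": [[[0, 0, 0, 0], [0, 0, 0, 0], [0, 0, 0, 0], [0, 0, 0, 0]]], "claw": 0.072}}

```text
time: 23.15
ee_pos: [0.4751, 0.2967, 0.0206]
tcp_rot: [-90.0, 0.0, 0.0]
wrist_force: [0.4, -0.3, 0.1]
opening: 0.0718
```

Call:
{"fn": "move_arm", "kwargs": {"deltas": [[[0, -0.01, 0, 0], [0, -0.03, 0, 0], [0, -0.055, 0, 0], [0, -0.08, 0, 0], [0.02, -0.08, -0.033, 0]]]}}

```text
time: 23.65
ee_pos: [0.4958, 0.2666, 0.1054]
tcp_rot: [-89.8, -0.3, 0.2]
wrist_force: [1.1, 0.1, -0.4]
opening: 0.0721
```

Call:
{"fn": "move_arm", "kwargs": {"deltas": [[[0.025, 0, -0.04, 0], [0.05, 0, -0.08, 0], [0.075, 0, -0.12, 0], [0.1, 0, -0.16, 0], [0.125, 0, -0.2, 0]]]}}

```text
time: 24.15
ee_pos: [0.6212, 0.062, 0.1017]
tcp_rot: [-90.0, -0.0, 0.0]
wrist_force: [1.8, 1.4, 0.2]
opening: 0.0722
```

Call:
{"fn": "move_arm", "kwargs": {"deltas": [[[0.02, 0, -0.035, 0], [0.0255, 0.01, -0.0435, 0], [0.0255, 0.03, -0.0435, 0], [0.0255, 0.045, -0.0435, 0], [0.0255, 0.045, -0.0435, 0]]]}}

```text
time: 24.65
ee_pos: [0.6441, 0.0208, 0.0532]
tcp_rot: [-90.0, 0.2, 0.1]
wrist_force: [0.0, 1.0, 0.2]
opening: 0.0717
```

```bash
python3 - <<'E'
from h import *
o=get_obs();print(o["ee_pos"],o["opening"],o["wrist_force"])
survey(camera("top"))
E
```

```text
[0.64414579 0.02079078 0.05320132] 0.07174892802600658 [0.00137098 1.01025772 0.19482323]
cled 318 [113.9 230.9] depthpt [0.4664 0.4454 0.0014] ell [  3.9 141.7]
cled 452 [204.9 152. ] depthpt [0.6423 0.2416 0.0355] ell [23.7 24.3]
blood 448 [449.7 243.9] depthpt [ 0.4522 -0.301   0.0207] ell [23.4 24.5]
pink 432 [175.7 228.8] depthpt [0.4746 0.2984 0.0359] ell [23.2 23.8]
yellow 78 [115.7 150.1] depthpt [0.639  0.4249 0.0549] ell [10.4 15.1]
brown 225 [373.1 241.6] depthpt [ 0.4548 -0.1279  0.0359] ell [13.2 24.5]
brown 351 [482.7 180.3] depthpt [ 0.5947 -0.3729  0.026 ] ell [16.2 39.6]
```

Pink placed. Now I'll grip blood.

Call:
{"fn": "move_arm", "kwargs": {"deltas": [[[0, 0.015, 0, 0], [0, 0.035, 0, 0], [0, 0.048, 0, 0], [0, 0.0545, 0, 0], [0, 0.0545, 0, 0]]]}}

```text
time: 25.2
ee_pos: [0.6452, 0.0204, 0.0004]
tcp_rot: [-90.0, 0.1, 0.0]
wrist_force: [-0.6, -0.0, -0.1]
opening: 0.0723
```

Call:
{"fn": "move_arm", "kwargs": {"deltas": [[[0, 0, 0, 0], [0, 0, 0, 0], [0, 0, 0, 0], [0, 0, 0, 0], [0, 0, 0, 0]]], "claw": 0.05}}

```text
time: 25.7
ee_pos: [0.647, 0.0202, 0.0037]
tcp_rot: [-90.0, -0.2, 0.0]
wrist_force: [-1.2, 0.3, 7.4]
opening: 0.055
```

Call:
{"fn": "move_arm", "kwargs": {"deltas": [[[0, -0.005, 0, 0], [0, -0.015, 0, 0], [0, -0.035, 0, 0], [0, -0.06, 0, 0], [0, -0.08, 0, 0]]]}}

```text
time: 26.2
ee_pos: [0.6461, 0.0202, 0.0836]
tcp_rot: [-90.0, -0.1, 0.0]
wrist_force: [0.5, 0.2, -0.6]
opening: 0.0554
```

```bash
python3 - <<'E'
from h import *
o=get_obs();print(o["ee_pos"],o["opening"],o["wrist_force"])
c=camera("side")
p=np.linalg.inv(c["T"])@np.array([.645,.02,.08,1]);u=int(c["fx"]*p[0]/p[2]+c["cx"]);v=int(c["fy"]*p[1]/p[2]+c["cy"])
cv2.imwrite("pics/s11.png",cv2.resize(c["color"][v-70:v+50,u-80:u+80],(800,600),interpolation=cv2.INTER_CUBIC))
E
```

```text
[0.64612792 0.02023114 0.08363643] 0.055365909082028174 [ 0.5212765   0.22482732 -0.55881839]
```

View pics/s11.png

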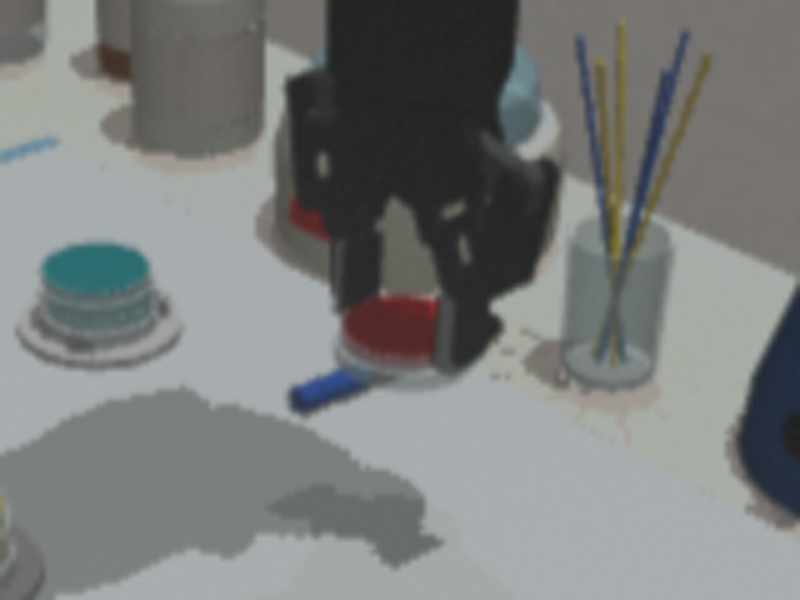

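Blood is held level, though a bit higher on its side than the others (opening 55 mm). I'll carry it gently to (0.4522, −0.3009).

Call:
{"fn": "move_arm", "kwargs": {"deltas": [[[-0.006, 0, -0.01, 0], [-0.018, 0, -0.03, 0], [-0.034, 0, -0.057, 0], [-0.052, 0, -0.087, 0], [-0.07, 0, -0.117, 0]]]}}

```text
time: 26.75
ee_pos: [0.574, -0.0981, 0.08]
tcp_rot: [-90.0, 0.1, 0.0]
wrist_force: [1.7, -0.2, -0.1]
opening: 0.0551
```

Call:
{"fn": "move_arm", "kwargs": {"deltas": [[[-0.018, 0, -0.03, 0], [-0.036, 0, -0.06, 0], [-0.054, 0, -0.09, 0], [-0.072, 0, -0.12, 0], [-0.09, 0, -0.15, 0]]]}}

```text
time: 27.25
ee_pos: [0.4838, -0.248, 0.0802]
tcp_rot: [-90.0, 0.1, 0.0]
wrist_force: [0.4, -0.8, -0.3]
opening: 0.0553
```

Call:
{"fn": "move_arm", "kwargs": {"deltas": [[[-0.016, 0, -0.027, 0], [-0.028, 0, -0.045, 0], [-0.0333, 0, -0.054, 0], [-0.0333, 0.005, -0.054, 0], [-0.0333, 0.015, -0.054, 0]]]}}

```text
time: 27.75
ee_pos: [0.4529, -0.3006, 0.066]
tcp_rot: [-90.0, -0.0, 0.0]
wrist_force: [0.2, 0.2, -0.4]
opening: 0.0555
```

Call:
{"fn": "move_arm", "kwargs": {"deltas": [[[0, 0.01, 0, 0], [0, 0.02, 0, 0], [0, 0.03, 0, 0], [0, 0.036, 0, 0], [0, 0.036, 0, 0]]]}}

```text
time: 28.25
ee_pos: [0.4522, -0.3002, 0.0291]
tcp_rot: [-89.9, 0.1, 0.0]
wrist_force: [0.4, -0.9, -0.2]
opening: 0.0552
```

```bash
python3 - <<'E'
from h import *
o=get_obs();print(o["ee_pos"],o["opening"],o["wrist_force"]);c=camera("side")
p=np.linalg.inv(c["T"])@np.array([.452,-.301,.03,1]);u=int(c["fx"]*p[0]/p[2]+c["cx"]);v=int(c["fy"]*p[1]/p[2]+c["cy"])
cv2.imwrite("pics/s12.png",cv2.resize(c["color"][v-60:min(400,v+45),u-70:u+70],(800,600),interpolation=cv2.INTER_CUBIC))
E
```

```text
[ 0.45220286 -0.30024579  0.02906034] 0.05522477696643941 [ 0.39830918 -0.88926898 -0.24763898]
```

View pics/s12.png

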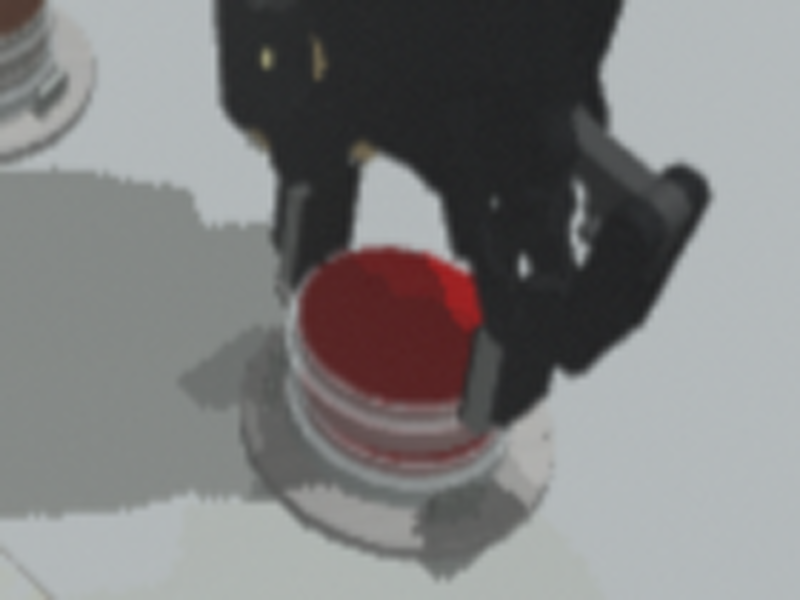

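Blood hovers centred, a few millimetres above its holder. I'll lower it with force checks.

Call:
{"fn": "move_arm", "kwargs": {"deltas": [[[0, 0.0015, 0, 0], [0, 0.003, 0, 0], [0, 0.0045, 0, 0], [0, 0.0055, 0, 0], [0, 0.006, 0, 0]]]}}

```text
time: 28.8
ee_pos: [0.4526, -0.3009, 0.0247]
tcp_rot: [-90.0, -0.0, 0.0]
wrist_force: [-3.8, 2.2, 6.8]
opening: 0.0557
```

Call:
{"fn": "move_arm", "kwargs": {"deltas": [[[0, 0.0005, 0, 0], [0, 0.001, 0, 0], [0, 0.001, 0, 0]]]}}

```text
time: 29.1
ee_pos: [0.4527, -0.3009, 0.0247]
tcp_rot: [-90.0, -0.0, 0.0]
wrist_force: [-3.5, 3.4, 11.6]
opening: 0.0552
```

Contact is made. I'll release, retreat and check.

Call:
{"fn": "move_arm", "kwargs": {"deltas": [[[0, -0.001, 0, 0], [0, -0.001, 0, 0], [0, -0.001, 0, 0], [0, -0.001, 0, 0], [0, -0.001, 0, 0]]], "claw": 0.075}}

```text
time: 29.6
ee_pos: [0.4525, -0.3008, 0.0241]
tcp_rot: [-90.0, 0.0, 0.0]
wrist_force: [0.1, -0.4, -0.3]
opening: 0.0747
```

Call:
{"fn": "move_arm", "kwargs": {"deltas": [[[0, -0.01, 0, 0], [0, -0.03, 0, 0], [0, -0.055, 0, 0], [0, -0.09, 0, 0], [0, -0.13, 0, 0]]]}}

```text
time: 30.1
ee_pos: [0.4521, -0.3005, 0.1555]
tcp_rot: [-90.0, 0.1, 0.0]
wrist_force: [1.7, -0.4, 0.1]
opening: 0.0751
```

Call:
{"fn": "move_arm", "kwargs": {"deltas": [[[0.03, 0, 0.03, 0], [0.06, 0, 0.06, 0], [0.09, 0, 0.09, 0], [0.12, 0, 0.1, 0], [0.15, 0, 0.1, 0]]]}}

```text
time: 30.6
ee_pos: [0.6039, -0.1989, 0.1554]
tcp_rot: [-90.0, -0.1, 0.1]
wrist_force: [-0.5, -0.5, 0.3]
opening: 0.0752
```

Call:
{"fn": "move_arm", "kwargs": {"deltas": [[[0, 0, 0, 0], [0, 0, 0, 0], [0, 0, 0, 0]]]}}

```text
time: 30.9
ee_pos: [0.602, -0.201, 0.1548]
tcp_rot: [-90.0, 0.0, -0.0]
wrist_force: [0.8, 0.4, 0.5]
opening: 0.0749
```

```bash
python3 - <<'E'
from h import *
o=get_obs();print(o["ee_pos"],o["opening"],o["wrist_force"])
c=camera("top");survey(c);P=cloud(c)
for n,(u,v) in dict(cled=(205,152),pink=(176,229),yellow=(264,237),brown=(368,242),blood=(451,244)).items():
    q=P[v-8:v+9,u-8:u+9].reshape(-1,3);q=q[~np.isnan(q[:,0])];a=np.linalg.lstsq(np.c_[q[:,:2],np.ones(len(q))],q[:,2],rcond=None)[0]
    print(n,"top z",np.median(q[:,2]).round(4),"tilt",np.hypot(*a[:2]).round(3))
s=camera("side");cv2.imwrite("pics/f.png",s["color"])
E
```

```text
[ 0.60199343 -0.20097525  0.154794  ] 0.07485272934291215 [0.76453179 0.43281991 0.48648284]
cled 310 [113.8 231.2] depthpt [4.656e-01 4.458e-01 4.000e-04] ell [  3.8 146.3]
cled 453 [204.9 152. ] depthpt [0.6421 0.2414 0.0365] ell [23.8 24.3]
blood 165 [445.1 241.3] depthpt [ 0.4585 -0.2851  0.0368] ell [10.2 24.1]
pink 432 [175.7 228.7] depthpt [0.4747 0.2985 0.0355] ell [23.3 23.7]
yellow 446 [263.9 237.4] depthpt [0.4596 0.1087 0.0358] ell [23.5 24.3]
yellow 79 [115.9 147.5] depthpt [0.6445 0.4249 0.0544] ell [13.7 18.1]
brown 393 [368.8 242.4] depthpt [ 0.453  -0.1184  0.0367] ell [22.3 22.9]
cled top z 0.0359 tilt 0.011
pink top z 0.0361 tilt 0.009
yellow top z 0.0361 tilt 0.006
brown top z 0.0359 tilt 0.012
blood top z 0.5743 tilt 2.94
```

View pics/f.png

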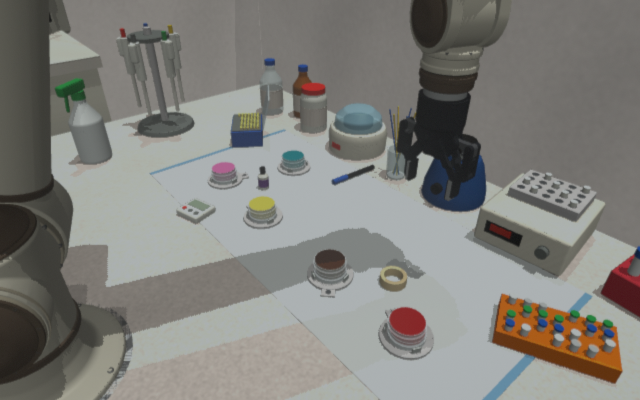

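All five look stacked. Blood is hidden from the top camera by the arm, so I'll move aside and measure it too.

Call:
{"fn": "move_arm", "kwargs": {"deltas": [[[0, 0, 0.04, 0], [0, 0, 0.08, 0], [0, 0, 0.12, 0], [0, 0, 0.16, 0], [0, 0, 0.2, 0]]]}}

```text
time: 31.5
ee_pos: [0.6018, 0.0003, 0.1551]
tcp_rot: [-90.0, -0.1, -0.0]
wrist_force: [0.8, 0.5, -0.9]
opening: 0.0751
```

Call:
{"fn": "move_arm", "kwargs": {"deltas": [[[0, 0, 0, 0], [0, 0, 0, 0], [0, 0, 0, 0]]]}}

```text
time: 31.8
ee_pos: [0.6023, -0.0017, 0.1546]
tcp_rot: [-90.0, -0.0, -0.0]
wrist_force: [-0.7, 0.1, -0.1]
opening: 0.075
```

```bash
python3 - <<'E'
from h import *
c=camera("top");P=cloud(c)
for a,k in blobs(c,H['blood']):
    M=cv2.moments(k);u,v=M['m10']/M['m00'],M['m01']/M['m00'];print(a,world(c,u,v,.036))
    u,v=int(u),int(v);q=P[v-8:v+9,u-8:u+9].reshape(-1,3);f=np.linalg.lstsq(np.c_[q[:,:2],np.ones(len(q))],q[:,2],rcond=None)[0];print(np.median(q[:,2]),np.hypot(*f[:2]))
E
```

```text
466.5 [ 0.45239952 -0.29862487  0.036     ]
0.0359776114549466 0.011843636243895153
```

```bash
python3 -c "
from workcell import *
print(job_done())"
```

```text
the job is handed in; nothing more can be done
None
```

All five plates are on the holders of their own colour, and I handed the job in at about 32 s on the robot's clock. I took them in the order CLED, yellow, brown, pink, blood, always the top plate of its pile first, each gripped by its rim, carried level and set down slowly.

**Last checks:** In the top camera every plate is within about 3 mm of the holder centre I measured at the start. Top faces read 36 mm above the bench, as expected for a plate lying flat on the held one. Measured tilt is at most 0.012 rad. The arm stands clear at about 155 mm height, with the gripper empty and open.

**Deviations:**
- The wrist force reached about 13 N while setting down pink and about 12 N for blood, because both touched down slightly earlier than planned. Both ended flat.
- Blood was held a little higher on its side than the others (opening 55 mm instead of 57–58 mm) but did not slip.
- The arm blocked the first final top view of blood, so I moved it aside and measured again.
- No check failed, and `job_done()` gives no verdict.

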